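Hold the laser probe over the power meter

TASK

The therapy laser is due for its output check: first slide the shutter on the power meter fully open, then take the laser probe (the tallest, straight barrel) out of its holster, lift it over the bandage rolls and hold it upright, tip down, about one centimetre above the middle of the meter's round window, without it ever touching the meter. Finish while still holding the probe still there, not put down, and leave everything else on the table where it stands.

Things in the scene. Friction and masses are not known exactly. Their poses are not given: they have to be found in the camera images.
- meter: power meter, a white box 190 x 90 x 40 mm that does not move; origin at the centre of its underside, x along its length, z up. Its round window is towards the -x end, a dark display towards the +x end. Two guide strips 4 mm wide at y = +-34 mm rise 8 mm above its top, along the shutter's track
- meter_window (a point): centre of the meter's round dark window (36 mm diameter), 45 mm from the meter's centre towards its -x end, on its top 41 mm above the table; axes as the meter's. The shutter covers it at the start
- shutter (a joint): how far the shutter has slid along the meter's +x, in m: 0 shut to 0.050 fully open (end stop). It stays where it is left, friction about 1.5 N. The shutter is a plate 52 x 60 mm whose upper face is 46 mm above the table
- shutter_tab (a point): centre of the top of the shutter's upright tab, 70 mm above the table. The tab is 14 mm thick along the meter's x, 34 mm wide along its y and 24 mm tall above the plate; it moves with the shutter, and its axes are the meter's. At joint 0 it is 17 mm towards +x from the window's centre
- stand: probe holster, a grey block 230 x 70 x 50 mm that does not move, with three round holes 30.5 mm wide and 40 mm deep in a row along its x at -75, 0 and +75 mm; origin at the centre of its underside
- probe: laser probe, a straight white round barrel 28 mm in diameter and 160 mm long, 0.10 to 0.20 kg, tapering in its lowest 14 mm to a flat tip 18 mm wide. Stands tip down in one of the three holes, its top 170 mm above the table: the tallest of the three tools there. Origin at the centre of the tip, z up along the barrel
- applicator: ultrasound applicator in another hole: 28 mm barrel with a mushroom head 44 mm wide, top 118 mm above the table; origin at the centre of its foot. Bystander
- torch: examination torch in the remaining hole: 28 mm foot, slim 18 mm upper part, top 128 mm above the table; origin at the centre of its foot. Bystander
- roll1: standing roll of elastic bandage, 50 mm diameter, 100 mm tall, one of four in a loose row running away from the robot between the holster and the meter; origin at the centre of its underside. Bystander
- roll2: standing roll of elastic bandage, 50 mm diameter, 75 mm tall, one of four in a loose row running away from the robot between the holster and the meter; origin at the centre of its underside. Bystander
- roll3: standing roll of elastic bandage, 50 mm diameter, 100 mm tall, one of four in a loose row running away from the robot between the holster and the meter; origin at the centre of its underside. Bystander
- roll4: standing roll of elastic bandage, 50 mm diameter, 75 mm tall, one of four in a loose row running away from the robot between the holster and the meter; origin at the centre of its underside. Bystander
- tape: roll of tape lying flat, 90 mm diameter, 50 mm tall, beyond the row of rolls; origin at the centre of its underside. Bystander
- spray: spray can, 52 mm diameter, 150 mm tall, standing beyond the row of rolls; origin at the centre of its underside. Bystander
Mind the look-alikes: they are no part of the job. Leave any purple or yellow look-alike of the probe alone.

How it is judged (in metres and radians):
On the way, in this order (a step that is already met when the one before it is completed fails the run):
1. the meter's shutter is slid fully open (at least 45 mm of its 50 mm) (value of joint shutter above 0.045 m), for 0.2 s.
2. the probe is lifted by the gripper until its tip is higher than the bandage rolls (105 mm above the table) (height (world z) of probe above 0.105 m and contact force between probe and the fingers above 0.5 N), for 0.1 s.
At the end, for the whole second after the job is handed in: The shutter is open (at least 43 mm); the gripper holds the probe still (below 20 mm/s) and upright (within 0.12 rad), the centre of its tip within 8 mm of the window's centre seen from above and 3 to 20 mm above the window, touching no part of the meter (horizontal distance between probe and meter_window below 0.008 m and z of probe in the frame of meter_window between 0.003 and 0.02 m and angle between probe's own z axis and vertical below 0.12 rad and value of joint shutter above 0.043 m and contact force between probe and the fingers above 0.5 N and contact force between probe and meter below 0.1 N and linear speed of probe below 0.02 m/s); the arm keeps its last pose, push and grip.
It fails at once if the probe touches the meter (contact force between probe and meter above 0.5 N).
It fails at once if a bandage roll is moved more than 25 mm or tipped over (distance of any of roll1, roll2, roll3, roll4 from where it was at the start of the episode above 0.025 m or angle between any of roll1, roll2, roll3, roll4's own z axis and vertical above 0.35 rad).
It fails at once if the tape roll or the spray can is moved more than 25 mm or tipped over (distance of any of tape, spray from where it was at the start of the episode above 0.025 m or angle between any of tape, spray's own z axis and vertical above 0.35 rad).
It fails at once if the applicator or the torch is moved more than 25 mm or tipped over (distance of any of applicator, torch from where it was at the start of the episode above 0.025 m or angle between any of applicator, torch's own z axis and vertical above 0.35 rad).
It also fails if it takes over 58 s, if anything falls off the work surface, if the arm or the gripper's body presses on something with over 40 N, if the wrist force passes 120 N, or if a joint passes its speed limit or range.

ROBOT

A 6-joint arm with a two-finger parallel gripper is mounted at the origin on the work surface. World frame = base frame: x ahead of the robot, y to its left, z up, the work surface at z = 0. Lengths are in m, angles in degrees, forces in N, time in s.
With the tool pointing down it reaches from about 0.325 to 0.85 m from the base axis. Payload 15.5 kg.
Tool frame: the origin (TCP) lies midway between the tips of the shut fingers; the grasp point (between the pads) lies 19 mm behind it; z points along the fingers, y is the line along which they close (so a half turn about z gives the same grasp; the last joint's range is limited). The gripper opens to 91 mm and grips with 3 to 60 N. Pads are 32 mm wide; open, the fingers measure 118 mm over their backs; the gripper's body (76 mm by 178 mm) begins 60 mm behind the grasp point.
Start: joints at [-78.008, 28.281, 77.091, -0, 74.628, -5.472], TCP at [0.188, -0.596, 0.214] pointing down, gripper open.
Joint ranges: [-166.48, 166.48], [-47.26, 123.95], [12.59, 153.08], [-70.14, 250.14], [6.76, 159.57], [-176.63, 176.63]. Speed limits (degrees/s): [108.29, 108.29, 147.25, 172.46, 172.46, 172.46].

INTERFACE

Orientations are given as a 3x3 rotation matrix whose columns are the frame's x, y, z axes.
In Python, from bench import ctrl gives the robot as it stands. The module is installed in compiled form; this text tells all that it offers. Calls block until the motion is done:
- ctrl.goto(position, orientation): joint-space move of the TCP to a pose.
- ctrl.move_l(position, vel=0.15, ori=None, contact_N=None): straight line of the TCP; ori=None keeps the orientation; vel is the mean speed in m/s. With contact_N (N) it stops when the force on the tool has changed by that much, and returns True; else False.
- ctrl.movej(angles): joint-space move.
- ctrl.command_gripper(opening): opening from 0.0 (shut) to 1.0 (fully open); the grip force is fixed at half the most; returns when the fingers have stopped.
- ctrl.sleep(seconds).
- ctrl.ik(position, orientation): joint angles nearest the present ones, or None.
- ctrl.read_camera(name): name is "scene" or "top" or "wrist"; returns the picture (384x512x3 uint8, blue, green, red); there is no depth.
- ctrl.camera_params(name): a dict with "fx", "fy", "cx", "cy" (pixels), "D" ([k1, k2, p1, p2, k3] as OpenCV has them; the pictures are not rectified), "pose" (4x4, takes a point from camera to world coordinates); the wrist camera has in their place "T_tool_cam" (4x4, takes a point from camera to tool coordinates, whose origin is the TCP and whose axes are the flange's). Camera axes: x right, y up, looking along -z (the intrinsics and any distortion apply to the point x, -y, -z); pixel columns grow to the right and rows downward; lengths in m; the calibration is good to about 2 mm. A picture is of the moment at which its call begins: read the wrist's pose just before it. camera_params takes no time and is no camera call.
A pose or a line that the arm cannot do raises ctrl.MotionError and nothing moves.
- ctrl.sign_off(): hands the job in; it is judged then, once.
Readings, each from a call of its own:
- ctrl.current_t(): time.
- ctrl.current_q(): joint angles.
- ctrl.current_dq(): joint speeds.
- ctrl.current_effort(): joint torques, N m.
- ctrl.current_tool_pos(): TCP position.
- ctrl.current_eef_rot(): TCP orientation.
- ctrl.current_contact_force(): force on the tool from outside, world axes, zero at the start.
- ctrl.current_wrist_torque(): the same for the moment, N m.
- ctrl.current_grip_width(): opening from 0.0 (shut) to 1.0 (fully open).
- ctrl.current_grasp_force(): force on a finger pad.
Only numpy, scipy, OpenCV 4.12 (cv2) and the standard library are available. Lean on these libraries where they do the work, as an engineer would, in place of code of your own. Each camera call takes 0.05 s, during which the arm holds its last target. There are 200 camera calls.

## Working session

There is one attempt and no reset: what is moved stays moved. The work goes in short steps, each a Python script; the robot and the scene stay as the last script left them, time stands still between calls to the robot, and variables do not carry over. Pictures are saved under pics/ and viewed, at most 10 in all, crops included, and the job is handed in when it is done.

```bash
mkdir -p pics; python3 - <<'E'
from bench import ctrl
import cv2,numpy as np
a=ctrl.read_camera("scene");b=ctrl.read_camera("top")
cv2.imwrite("pics/scene.png",a);cv2.imwrite("pics/top.png",b)
np.set_printoptions(precision=4,suppress=True)
for n in("scene","top","wrist"):print(n,ctrl.camera_params(n))
print(ctrl.current_t(),ctrl.current_eef_rot())
E
```

```text
scene {'fx': 423.1315154529579, 'fy': 423.1315154529579, 'cx': 257.20777784427963, 'cy': 191.3906502797298, 'D': array([-0.0023,  0.    ,  0.    ,  0.    ,  0.    ]), 'pose': array([[-0.6552, -0.6379,  0.4046,  0.9571],
       [ 0.7554, -0.5465,  0.3616,  0.3367],
       [-0.0095,  0.5426,  0.8399,  0.8875],
       [ 0.    ,  0.    ,  0.    ,  1.    ]])}
top {'fx': 409.791425621593, 'fy': 409.791425621593, 'cx': 259.30655391225395, 'cy': 187.5106733693429, 'D': array([-0.1099,  0.    ,  0.    ,  0.    ,  0.    ]), 'pose': array([[ 0.0014,  0.9787, -0.2051,  0.3786],
       [-1.    ,  0.0002, -0.0057, -0.0064],
       [-0.0055,  0.2051,  0.9787,  1.0105],
       [ 0.    ,  0.    ,  0.    ,  1.    ]])}
wrist {'fx': 318.63616893012437, 'fy': 318.63616893012437, 'cx': 260.2607165384622, 'cy': 187.96130244169532, 'D': array([-0.0758,  0.    ,  0.    ,  0.    ,  0.    ]), 'T_tool_cam': array([[ 0.0005,  0.9645,  0.2642,  0.0748],
       [ 1.    , -0.0003, -0.0009,  0.0006],
       [-0.0008,  0.2642, -0.9645, -0.1698],
       [ 0.    ,  0.    ,  0.    ,  1.    ]])}
0.1 [[ 0.9539  0.3001 -0.0002]
 [ 0.3001 -0.9539  0.0011]
 [ 0.0001 -0.0011 -1.    ]]
```

View pics/scene.png

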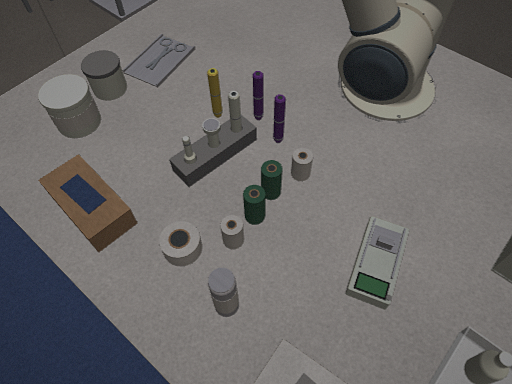

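View pics/top.png

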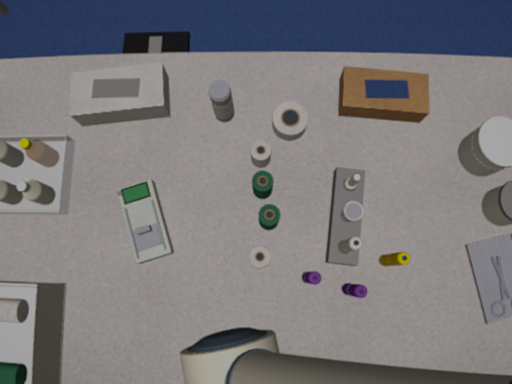

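Scene view: the holster holds three tools, with the tallest white barrel at (234,110), the mushroom-headed applicator at (212,132) and the slim torch at (188,150). Free-standing look-alikes are purple at (258,95) and (279,118), and yellow at (215,93). The meter is at (378,260).
Top view: the probe is at (355,243), the purple look-alikes at (313,278) and (356,290), the yellow at (400,258), and the meter at (145,222).
The white barrel in the holster hole nearest the robot fits the probe: it is white, straight and the tallest. I'll confirm it in an enlarged crop.

```bash
cat > h.py <<'E'
import numpy as np,cv2
from bench import ctrl
F=np.diag([1,-1,-1.])
def cam(n):
    p=ctrl.camera_params(n);K=np.array([[p['fx'],0,p['cx']],[0,p['fy'],p['cy']],[0,0,1]])
    if n=='wrist':
        T=np.eye(4);T[:3,:3]=ctrl.current_eef_rot();T[:3,3]=ctrl.current_tool_pos();T=T@p['T_tool_cam']
    else:T=p['pose']
    return K,p['D'],T
def cast(c,px,z):
    K,D,T=c;u=cv2.undistortPoints(np.array(px,float).reshape(-1,1,2),K,D)[:,0]
    d=np.c_[u,np.ones(len(u))]@F@T[:3,:3].T
    return T[:3,3]+d*((z-T[2,3])/d[:,2])[:,None]
def proj(c,P):
    K,D,T=c;X=(np.array(P,float).reshape(-1,3)-T[:3,3])@T[:3,:3]@F
    return cv2.projectPoints(X,np.zeros(3),np.zeros(3),K,D)[0][:,0]
E
python3 - <<'E'
import cv2,numpy as np
a=cv2.imread('pics/scene.png');b=cv2.imread('pics/top.png')
def c(i,x,y,w,h):return cv2.resize(i[y:y+h,x:x+w],(400,300),interpolation=cv2.INTER_CUBIC)
o=np.vstack([np.hstack([c(a,165,60,140,105),c(a,320,205,140,105)]),np.hstack([c(b,285,160,140,105),c(b,80,170,140,105)])])
cv2.imwrite('pics/crop1.png',o)
E
```

```text
(no output)
```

View pics/crop1.png

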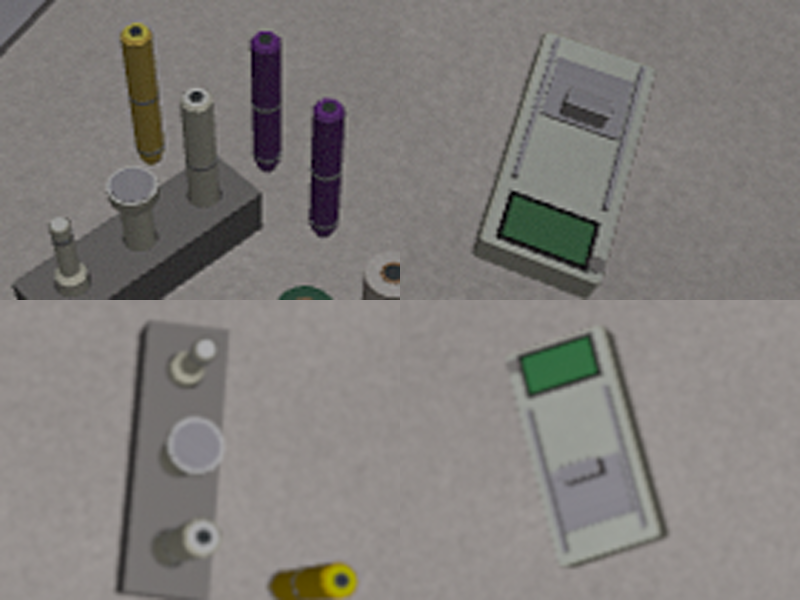

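The crop confirms it: the straight white barrel with a dark-dotted top (scene (234,94), top (356,243)) is the probe, standing in the holster hole nearest the robot. The applicator and torch are behind it, and the yellow and purple look-alikes stand outside. Next I'll measure.

```bash
python3 - <<'E'
from h import *
np.set_printoptions(precision=4,suppress=True)
s=cam('scene');t=cam('top')
S=lambda x,y:(165+x/2.857,60+y/2.857)
S2=lambda x,y:(320+(x-400)/2.857,205+y/2.857)
T=lambda x,y:(285+x/2.857,160+(y-300)/2.857)
T2=lambda x,y:(80+(x-400)/2.857,170+(y-300)/2.857)
print('probe',cast(s,[S(197,97)],.17),cast(t,[T(204,537)],.17))
print('appl',cast(s,[S(133,187)],.118),cast(t,[T(195,445)],.118))
print('torch',cast(s,[S(60,226)],.128),cast(t,[T(205,349)],.128))
print('stand top',cast(t,[T(148,322),T(229,330),T(209,598),T(120,592)],.05))
print('meter top t',cast(t,[T2(508,358),T2(604,328),T2(665,535),T2(567,565)],.04))
print('meter s',cast(s,[S2(475,240),S2(588,285),S2(655,70),S2(547,35)],.04))
print('tab',cast(t,[T2(582,466)],.07),cast(s,[S2(587,100)],.07))
print('purple top',cast(s,[S(265,38),S(329,105),S(137,32)],.17),cast(t,[(314,278),(360,291),T(341,580)],.17))
# purple feet
print('feet',cast(s,[S(267,165),S(323,230),S(150,155)],0.005))
# rolls
print('rolls top', cast(t,[(261,150),(263,182),(269.5,215),(260,257)],.1),cast(t,[(261,150),(263,182),(269.5,215),(260,257)],.075))
print('spray,tape',cast(t,[(220,91)],.15),cast(t,[(290,118)],.05))
E
```

```text
probe [[ 0.4393 -0.1945  0.17  ]] [[ 0.4385 -0.2009  0.17  ]]
appl [[ 0.515  -0.2021  0.118 ]] [[ 0.5132 -0.2089  0.118 ]]
torch [[ 0.5896 -0.211   0.128 ]] [[ 0.5871 -0.2179  0.128 ]]
stand top [[ 0.629  -0.1888  0.05  ]
 [ 0.6222 -0.2581  0.05  ]
 [ 0.3975 -0.2308  0.05  ]
 [ 0.4028 -0.1581  0.05  ]]
meter top t [[0.5749 0.3465 0.04  ]
 [0.6012 0.2639 0.04  ]
 [0.4256 0.2036 0.04  ]
 [0.4001 0.2848 0.04  ]]
meter s [[0.6106 0.2697 0.04  ]
 [0.5859 0.3492 0.04  ]
 [0.4036 0.2979 0.04  ]
 [0.432  0.2165 0.04  ]]
tab [[0.4792 0.2676 0.07  ]] [[0.4784 0.2737 0.07  ]]
purple top [[ 0.349  -0.198   0.17  ]
 [ 0.3755 -0.1052  0.17  ]
 [ 0.415  -0.2876  0.17  ]] [[ 0.3683 -0.112   0.17  ]
 [ 0.3417 -0.2046  0.17  ]
 [ 0.4068 -0.2996  0.17  ]]
feet [[ 0.3444 -0.2012  0.005 ]
 [ 0.3723 -0.1074  0.005 ]
 [ 0.4092 -0.2977  0.005 ]]
rolls top [[ 0.6582 -0.0049  0.1   ]
 [ 0.5822 -0.0095  0.1   ]
 [ 0.5065 -0.024   0.1   ]
 [ 0.4132 -0.0028  0.1   ]] [[ 0.6658 -0.0048  0.075 ]
 [ 0.5878 -0.0096  0.075 ]
 [ 0.51   -0.0245  0.075 ]
 [ 0.4142 -0.0027  0.075 ]]
spray,tape [[0.7833 0.0884 0.15  ]] [[ 0.7568 -0.077   0.05  ]]
```

```bash
python3 - <<'E'
from h import *
np.set_printoptions(precision=4,suppress=True)
a=np.radians(19);c,s=np.cos(a),np.sin(a)
R=np.array([[c,s,0],[s,-c,0],[0,0,-1]])
ctrl.goto([.504,.279,.27],R)
cw=cam('wrist');im=ctrl.read_camera('wrist');cv2.imwrite('pics/w1.png',im)
np.savez('w1.npz',K=cw[0],D=cw[1],T=cw[2])
print(ctrl.current_t(),ctrl.current_q(),ctrl.current_tool_pos())
E
```

```text
3.4083 [22.9733 21.462  79.5919 -0.004  78.9497 94.0185] [0.5043 0.2785 0.2699]
```

View pics/w1.png

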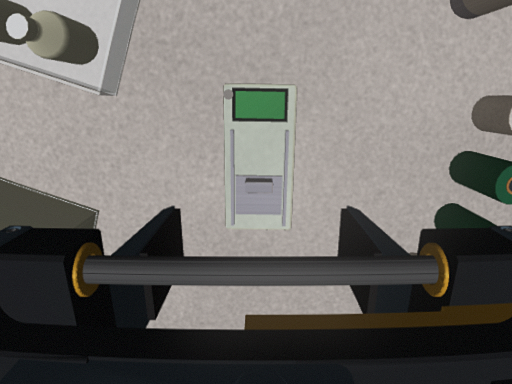

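The wrist view shows the meter from (224,84) to (291,229), upright in the image: display at the top (260,104), shutter plate at (258,195), tab at (259,184). Next I'll segment it.

```bash
python3 - <<'E'
from h import *
np.set_printoptions(precision=4,suppress=True)
f=np.load('w1.npz');cw=(f['K'],f['D'],f['T'])
def rep(name,c,rect,k):
    im=cv2.imread(name);x0,y0,x1,y1=rect
    hsv=cv2.cvtColor(im,cv2.COLOR_BGR2HSV)
    g=((hsv[...,0]>40)&(hsv[...,0]<85)&(hsv[...,1]>90)).astype(np.uint8)
    b=im.astype(int);w=((b[...,1]-b[...,2]>3)&(b[...,1]>100)).astype(np.uint8)
    for nm,m,z in(('disp',g,.041),('body',w|g,.04)):
        mm=np.zeros_like(m);mm[y0:y1,x0:x1]=m[y0:y1,x0:x1]
        mm=cv2.morphologyEx(mm,cv2.MORPH_CLOSE,np.ones((k,k)));
        if nm=='body':mm=cv2.morphologyEx(mm,cv2.MORPH_OPEN,np.ones((3,3)))
        ct=max(cv2.findContours(mm,0,2)[0],key=cv2.contourArea)
        P=cast(c,ct.reshape(-1,2),z)[:,:2]*1000
        r=cv2.minAreaRect(P.astype(np.float32));print(name,nm,cv2.boundingRect(ct),r)
rep('pics/w1.png',cw,(210,70,310,240),15)
rep('pics/top.png',cam('top'),(110,170,180,270),7)
rep('pics/scene.png',cam('scene'),(335,205,420,315),7)
# tab/plate by dark front & plate mask
im=cv2.imread('pics/w1.png');print(im[150:232:2,258].tolist())
print(im[205,222:298:2].tolist())
E
```

```text
pics/w1.png disp (235, 91, 50, 28) ((571.128173828125, 301.4315185546875), (32.141883850097656, 60.1651496887207), 18.936412811279297)
pics/w1.png body (224, 84, 72, 145) ((505.7733154296875, 280.7168884277344), (186.07273864746094, 86.70341491699219), 17.7294864654541)
pics/top.png disp (123, 183, 26, 20) ((569.4729614257812, 302.09454345703125), (32.88197326660156, 60.75901794433594), 18.788766860961914)
pics/top.png body (123, 183, 30, 41) ((541.6156005859375, 296.9042663574219), (92.87333679199219, 68.4549560546875), 13.934864044189453)
pics/scene.png disp (355, 273, 33, 25) ((569.3529052734375, 304.10113525390625), (34.04764175415039, 61.98974609375), 18.091350555419922)
pics/scene.png body (350, 246, 51, 55) ((537.6500244140625, 294.1679382324219), (117.538330078125, 85.10055541992188), 18.434078216552734)
[[169, 178, 174], [171, 180, 174], [172, 182, 177], [173, 182, 178], [171, 182, 176], [172, 181, 176], [171, 181, 176], [171, 182, 177], [170, 180, 174], [173, 183, 177], [170, 181, 174], [174, 183, 177], [174, 186, 178], [139, 131, 133], [89, 88, 89], [63, 64, 66], [126, 124
[... 362 characters left out ...]
], [180, 191, 184], [170, 185, 180], [159, 163, 170]]
[[164, 167, 175], [162, 165, 174], [168, 178, 172], [170, 180, 176], [169, 176, 172], [158, 147, 150], [123, 126, 125], [155, 145, 146], [154, 144, 146], [152, 143, 144], [151, 143, 143], [154, 145, 147], [155, 146, 148], [153, 144, 146], [154, 143, 145], [152, 144, 144], [155, 145, 147], [154, 148, 148], [154, 146, 146], [155, 146, 147], [155, 146, 148], [154, 144, 146], [153, 145, 146], [154, 145, 147], [155, 146, 147], [154, 144, 147], [156, 146, 149], [154, 145, 147], [155, 146, 148], [153, 146, 148], [167, 176, 172], [158, 146, 149], [173, 177, 173], [181, 192, 185], [173, 186, 184], [131, 137, 140], [168, 172, 179], [168, 170, 179]]
```

```bash
python3 - <<'E'
from h import *
np.set_printoptions(precision=4,suppress=True)
a=np.radians(18.7);c,s=np.cos(a),np.sin(a)
R=np.array([[c,s,0],[s,-c,0],[0,0,-1]]);d=np.array([c,s,0])
tab=np.array([.4793,.2717,0])
p=tab-.031*d
ctrl.command_gripper(0.0)
ctrl.goto([*p[:2],.11],R)
if ctrl.move_l([*p[:2],.057],vel=.1,contact_N=5): print('hit going down',ctrl.current_tool_pos())
else:
    q=p+.068*d
    print(ctrl.move_l([*q[:2],.057],vel=.04,contact_N=10),ctrl.current_contact_force())
    x=ctrl.current_tool_pos();print(x,(np.array(x)-p)@d, ctrl.current_t())
    ctrl.sleep(.3)
    b=np.array(ctrl.current_tool_pos())-.015*d
    ctrl.move_l([*b[:2],.057],vel=.1)
    ctrl.move_l([*b[:2],.2],vel=.2)
print(ctrl.current_t())
ctrl.command_gripper(1.0)
# look at holster
Rg=np.array([[1,0,0],[0,-1,0],[0,0,-1.]])
ctrl.goto([.40,-.20,.30],Rg)
cw=cam('wrist');im=ctrl.read_camera('wrist');cv2.imwrite('pics/w2.png',im)
np.savez('w2.npz',K=cw[0],D=cw[1],T=cw[2])
cv2.imwrite('pics/scene2.png',ctrl.read_camera('scene'))
print(ctrl.current_t(),ctrl.current_q(),ctrl.current_tool_pos())
S=cv2.imread('pics/scene2.png')[205:310,320:460]
cv2.imwrite('pics/v2.png',np.hstack([cv2.resize(S,(288,216)),im[:216]]))
E
```

```text
True [-1.1228 -0.1951  0.0883]
[0.5017 0.2792 0.0563] 0.05458886813089994 7.4333
8.9
12.1833 [-34.1411   8.7885  92.9975   0.0089  78.2349  55.7916] [ 0.4004 -0.1994  0.2998]
```

View pics/v2.png

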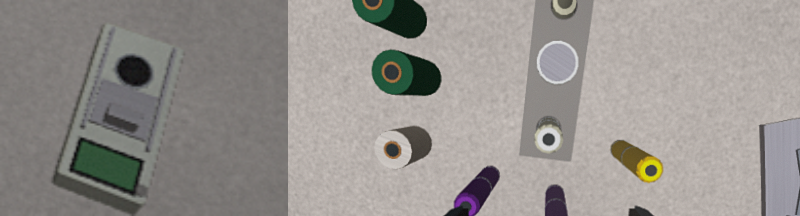

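The left half shows the shutter open: the window is uncovered at (134,70), with the tab now near the display at (122,117). The right half shows the probe top at crop (548,139), which is wrist pixel (260,139). The purple look-alikes are at (467,203) and (557,200), and the yellow at (650,169). Now the precise numbers.

```bash
python3 - <<'E'
from h import *
np.set_printoptions(precision=4,suppress=True)
f=np.load('w2.npz');cw=(f['K'],f['D'],f['T']);s=cam('scene')
def blob(im,rect,fn):
    x0,y0,x1,y1=rect;m=fn(im[y0:y1,x0:x1].astype(int)).astype(np.uint8)
    ct=max(cv2.findContours(m,0,2)[0],key=cv2.contourArea)
    return ct.reshape(-1,2)+[x0,y0]
S=cv2.imread('pics/scene2.png');W=cv2.imread('pics/w2.png')
def circ(c,ct,z):
    P=cast(c,ct,z)[:,:2]*1000;return cv2.minAreaRect(P.astype(np.float32))
wc=blob(S,(365,225,405,252),lambda i:i.max(2)<60);print('window',circ(s,wc,.041))
pc=blob(W,(235,115,285,165),lambda i:i.min(2)>185);print('probe top',cv2.boundingRect(pc),circ(cw,pc,.17))
for T in(40,60,80,100):
    dc=blob(W,(250,130,270,150),lambda i:i.max(2)<T+20);print('dot',cv2.boundingRect(dc),circ(cw,dc,.17))
print(cast(cw,[(179,203),(269,200),(362,169)],.17))
E
```

```text
window ((460.74853515625, 268.49420166015625), (34.8215446472168, 32.75408935546875), 31.161678314208984)
probe top (249, 128, 23, 23) ((440.7217712402344, -199.85528564453125), (20.591732025146484, 20.660198211669922), 0.08437264710664749)
dot (258, 143, 1, 1) ((437.046142578125, -197.97628784179688), (0.0, 0.0), 0.0)
dot (255, 134, 11, 11) ((440.7861022949219, -199.85145568847656), (9.358654975891113, 9.386850357055664), 0.08145847916603088)
dot (255, 134, 11, 11) ((440.7862548828125, -199.85308837890625), (9.358589172363281, 9.390235900878906), 0.08389272540807724)
dot (255, 133, 12, 13) ((440.7847900390625, -199.84963989257812), (10.603155136108398, 10.598917007446289), 45.20682144165039)
[[ 0.3776 -0.1195  0.17  ]
 [ 0.3809 -0.2088  0.17  ]
 [ 0.4124 -0.2985  0.17  ]]
```

```bash
python3 - <<'E'
from h import *
np.set_printoptions(precision=4,suppress=True)
Rg=np.array([[1,0,0],[0,-1,0],[0,0,-1.]])
ctrl.goto([.440,-.199,.23],Rg)
if ctrl.move_l([.440,-.199,.116],vel=.1,contact_N=6): print('hit',ctrl.current_tool_pos())
else:
    ctrl.command_gripper(0.0)
    print('grip',ctrl.current_grip_width(),ctrl.current_grasp_force(),ctrl.current_contact_force())
    print(ctrl.move_l([.440,-.199,.18],vel=.05,contact_N=15),ctrl.current_contact_force())
    ctrl.move_l([.440,-.199,.27],vel=.1)
    ctrl.sleep(.3)
    print(ctrl.current_tool_pos(),ctrl.current_grip_width(),ctrl.current_grasp_force(),ctrl.current_contact_force())
    a=ctrl.read_camera('scene');b=ctrl.read_camera('top')
    cv2.imwrite('pics/s3.png',a)
    cv2.imwrite('pics/t3.png',b)
    o=np.hstack([cv2.resize(a[20:200,150:330],(400,400)),cv2.resize(b[150:310,270:430],(400,400))]);cv2.imwrite('pics/v3.png',o)
print(ctrl.current_t())
E
```

```text
grip 0.2983037714323194 29.99836220405996 [-0.2452 -0.9983 -0.2919]
False [-0.032   0.5538 -1.0739]
[ 0.4399 -0.199   0.2697] 0.29665626363011716 29.997943751513958 [ 0.2377  0.2109 -0.5987]
17.7667
```

View pics/v3.png

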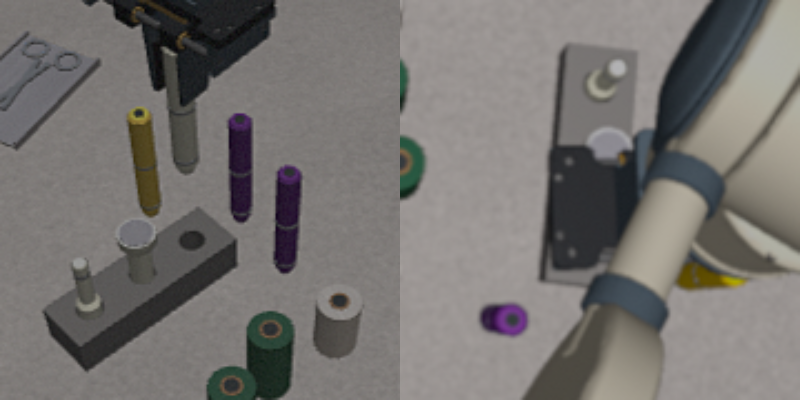

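The scene crop shows the probe upright in the gripper with its tip at (185,170), clear of the now empty hole. All the bystanders are standing. Next I'll carry it over the rolls and stop high above the window to check.

```bash
python3 - <<'E'
from h import *
np.set_printoptions(precision=4,suppress=True)
ctrl.move_l([.462,.267,.27],vel=.12)
ctrl.move_l([.462,.267,.19],vel=.06)
ctrl.sleep(.3)
print(ctrl.current_tool_pos(),ctrl.current_grasp_force(),ctrl.current_q(),ctrl.current_t())
a=ctrl.read_camera('scene');w=ctrl.read_camera('wrist');b=ctrl.read_camera('top')
cv2.imwrite('pics/s4.png',a);cv2.imwrite('pics/w4.png',w)
s=cam('scene');t=cam('top')
print('expected tip,window px scene',proj(s,[[.462,.267,.084],[.462,.267,.041]]),'top',proj(t,[[.462,.267,.084]]))
o=np.hstack([cv2.resize(a[165:305,310:450],(400,400),interpolation=2),cv2.resize(w[50:330,120:400],(400,400))]);cv2.imwrite('pics/v4.png',o)
E
```

```text
[0.462  0.267  0.1901] 29.99795879703015 [ 23.6135  22.4728  91.765   -0.0011  65.7498 113.6098] 23.5917
expected tip,window px scene [[388.4694 229.938 ]
 [383.5931 238.9906]] top [[141.8566 234.9538]]
```

View pics/v4.png

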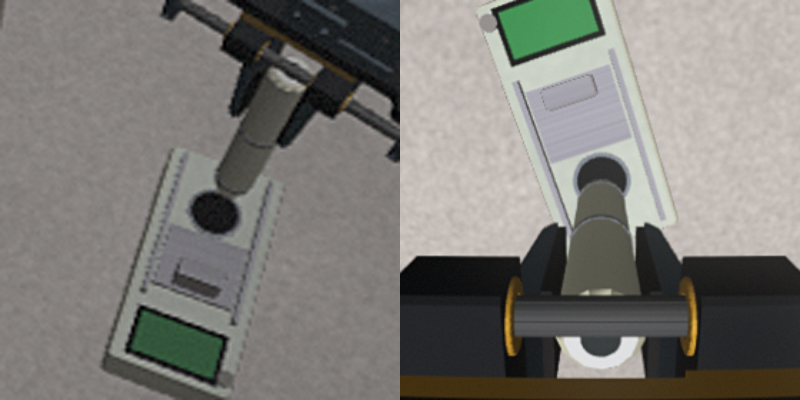

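The left half (scene) shows the tip at crop (233,186) just above the window at (215,213). The right half (wrist) shows the barrel in line with the window at (603,176). A numeric check follows.

```bash
python3 - <<'E'
from h import *
np.set_printoptions(precision=4,suppress=True)
w=cam('wrist');s=cam('scene')
W=cv2.imread('pics/w4.png')
m=(W[140:200,235:290].max(2)<75).astype(np.uint8)
ct=max(cv2.findContours(m,0,2)[0],key=cv2.contourArea).reshape(-1,2)+[235,140]
up=ct[ct[:,1]<178];P=cast(w,up,.041)[:,:2]*1000
print(cv2.boundingRect(ct),P.min(0),P.max(0))
A=np.c_[2*P,np.ones(len(P))];k=np.linalg.lstsq(A,(P**2).sum(1),rcond=None)[0];print('window fit wrist',k[:2],np.sqrt(k[2]+k[0]**2+k[1]**2))
S=cv2.imread('pics/s4.png')
m=(S[228:252,370:402].max(2)<60).astype(np.uint8)
ct=max(cv2.findContours(m,0,2)[0],key=cv2.contourArea).reshape(-1,2)+[370,228]
print('window scene',cv2.minAreaRect((cast(s,ct,.041)[:,:2]*1000).astype(np.float32)))
# barrel axis in scene: compare left/right edges with projected axis
z=np.array([.1,.11,.12]);print(proj(s,[[.462,.267,k] for k in z]))
for r in proj(s,[[.462,.267,k] for k in z])[:,1].round().astype(int):print(r,S[r,375:412].max(1).tolist())
print(proj(w,[[.462,.267,.084],[.462,.267,.17]]))
for r in(200,):print(r,W[r,225:300].max(1).tolist())
E
```

```text
(244, 160, 34, 24) [461.3868 249.1315] [479.0984 282.9473]
window fit wrist [468.7692 265.9108] 12.464438568093314
window scene ((460.74853515625, 268.49420166015625), (34.8215446472168, 32.75408935546875), 31.161678314208984)
[[390.3852 226.3814]
 [391.6122 224.1032]
 [392.8629 221.7811]]
226 [147, 149, 146, 150, 147, 146, 147, 149, 152, 141, 83, 59, 63, 68, 70, 73, 74, 76, 77, 76, 78, 78, 83, 82, 83, 111, 146, 128, 131, 135, 132, 131, 128, 130, 128, 125, 127]
224 [150, 149, 149, 146, 146, 147, 148, 148, 150, 144, 105, 48, 59, 66, 68, 71, 74, 74, 75, 75, 80, 80, 78, 82, 81, 80, 95, 120, 132, 130, 132, 128, 122, 128, 126, 126, 129]
222 [144, 151, 149, 147, 146, 146, 148, 148, 149, 149, 151, 122, 57, 57, 65, 68, 69, 73, 73, 78, 74, 75, 79, 78, 79, 81, 80, 97, 125, 133, 132, 132, 131, 128, 133, 131, 132]
[[259.4645 187.3971]
 [259.1914 222.7794]]
200 [167, 207, 206, 205, 207, 209, 203, 184, 182, 184, 166, 103, 143, 209, 209, 206, 205, 179, 99, 94, 97, 94, 95, 96, 97, 94, 94, 93, 89, 84, 81, 76, 73, 74, 73, 71, 71, 75, 75, 77, 79, 83, 81, 89, 93, 91, 90, 93, 91, 90, 88, 84, 82, 128, 208, 219, 214, 213, 213, 213, 214, 215, 213, 214, 213, 215, 214, 215, 215, 217, 217, 215, 215, 213, 215]
```

All views agree: the window is at about (462,266) mm, the probe axis is within about 1–2 mm of it, and the scene camera's bias is common to both. I'll lower it to 11 mm and check.

```bash
python3 - <<'E'
from h import *
print(ctrl.move_l([.462,.2665,.158],vel=.03,contact_N=5))
ctrl.sleep(.5)
print(ctrl.current_tool_pos(),ctrl.current_grasp_force(),ctrl.current_contact_force(),ctrl.current_t())
a=ctrl.read_camera('scene');w=ctrl.read_camera('wrist')
o=np.hstack([cv2.resize(a[165:305,310:450],(400,400),interpolation=2),cv2.resize(w[50:330,120:400],(400,400))]);cv2.imwrite('pics/v5.png',o)
E
```

```text
False
[0.46202057 0.26651066 0.15802103] 29.997974949656054 [-0.03266758  0.8397856  -0.83947577] 25.4583
```

View pics/v5.png

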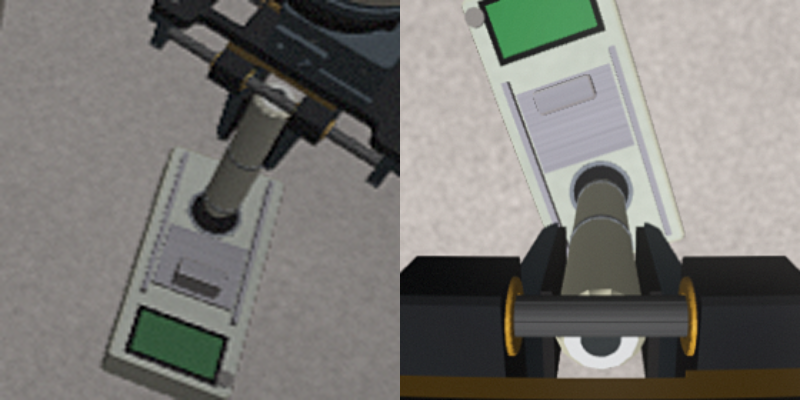

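The tip hangs centred over the dark window, scene crop (218,210) and wrist crop (602,185). The barrel is upright, there is a gap below the tip, and the contact force hasn't changed. Handing in.

```bash
python3 -c "
from bench import ctrl
print(ctrl.sign_off())"
```

```text
the job is handed in; nothing more can be done
None
```

The job is handed in, with no verdict returned: the shutter is slid open to its stop, and the gripper holds the probe upright about 11 mm above the middle of the window, with no sign of contact with the meter.

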